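# Comb the dough rods straight and pack the biscuit kit tray

## Robot

A 6-joint arm with a two-finger parallel gripper is mounted at the origin on a cart in front of the work surface, level with it; the furniture and walls round the work are solid. World frame = base frame: x ahead of the robot, y to its left, z up, the work surface at z = 0. Lengths are in mm, angles in rad, forces in N, time in s.
With the tool pointing down it reaches from about 275 to 750 mm from the base axis. Payload 10.2 kg.
Tool frame: the origin (TCP) lies midway between the tips of the shut fingers; the grasp point (between the pads) lies 19 mm behind it; z points along the fingers, y is the direction in which the jaws open and shut (so a half turn about z gives the same grasp; the last joint's range is limited). The gripper opens to 85 mm and grips with 20 to 120 N. Pads are 22 mm wide; open, the fingers measure 114 mm over their backs; the gripper's body (76 mm by 85 mm) begins 54 mm behind the grasp point. The pads swing forward as they close: fully open they stand 13 mm farther back than shut.
Start: joints at [1.042, 0.313, 1.498, -0, 1.331, -0.223], TCP at [158.067, 500.645, 231.294] pointing down, gripper open.
Joint ranges: [-2.94, 2.94], [-0.97, 2.17], [0.19, 2.56], [-1.23, 4.37], [0.02, 3.11], [-2.88, 2.88]. Speed limits (rad/s): [2.39, 2.39, 3.01, 3.14, 3.14, 3.14].

## Interface

Orientations are given as a unit quaternion [w, x, y, z].
In Python, from rig import sense, capture, finish_job, search_frame, trace gives the robot as it stands.
- The arm moves only by the tool arm_command, never from a script. Its argument "steps" is one flat list of numbers, 5 for each row, row after row: the shift along the world's x, y, z in units of 50 mm (1.0 is 50 mm), then the turn about the world's z in units of 5 degrees (1.0 is 5 degrees), then the opening in per cent of the stroke, from 0 (shut) to 100 (fully open). In form: [dx, dy, dz, twist, fingers, dx, dy, dz, twist, fingers, ...]. A call has 1 to 5 rows; each row shifts and turns the commanded pose from where the row before left it; what a row does not reach is not made up. A row lasts 1/8 s, in which the tool goes at most 62.5 mm and 10.7 degrees, less where a joint would pass 70% of its speed; a pose out of reach is approached as far as the arm can. A call is refused whole if a number of a shift passes 1 or a number of a turn 1, either way. A call with a gripper value outside its range is refused whole. The fingers move at their own pace and stop on an object; "grip_force" is the grip in N (left out, the last holds). Time passes only in rows, so rows that do not move let the fingers close. It gives the time, the measured TCP pose, the force and the opening at its end, in the units of the state.
- sense(): the state, without advancing time (a new reading comes with each control period).
- capture(name): name is "side" or "top" or "wrist"; returns a dict with "frame" (480x640x3 uint8, blue, green, red), "fov_y" (degrees; the focal length in pixels is half the picture's height over the tangent of half this angle, whatever the lens; pixels are square), "cx", "cy" (the principal point, pixels), "k1" (the pictures are not rectified: a ray, as slopes to the right and down, at radius r is drawn at 1 + k1 r^2 times it, then the intrinsics apply), "extrinsics" (4x4, takes a point from world to camera coordinates). Camera axes: x right, y down, z forward; pixel columns grow to the right and rows downward; lengths in mm; the calibration is good to about 2 mm. A picture is of the moment at which its call begins. There is no depth.
- finish_job(): hands the job in, once; it reports no verdict.
Trained networks look in a picture, given as the dict that the camera call returned (one of the last four; its "shot" number tells which), for a name from the list of things; names that differ only in an ending like _2 or _b are one class to them, and where a whole thing is asked for, a point or a joint stands for the part that bears it (a point fixed in the world has none). Each returns a list of dicts, best first, with "score" (0 to 1); they miss things now and then, are a little off and sometimes report something else, mostly with a low value. They report only what shows in the picture. A call takes as long as a camera call.
- search_frame(picture, target): "point" ([x, y, z] in mm, in world coordinates, good to about 4 mm: the middle of the surface that is visible of it).
- trace(picture, target): "mask" (480x640 bool, what is visible of it).
The state is a dict: "time_s": time; "joints": joint angles; "dq": joint speeds; "tau": joint torques, N m; "eef_pos": TCP position; "ee_rot": TCP orientation; "force": force on the tool from outside, world axes, zero at the start; "wrist_torque": the same for the moment, N m; "grip_width": opening from 0.0 (shut) to 1.0 (fully open).
Only numpy, scipy, OpenCV 4.12 (cv2) and the standard library are available. Lean on these libraries where they do the work, as an engineer would, in place of code of your own. Each camera call takes 0.05 s, during which the arm holds its last target. There are 200 camera calls.

## Task

Put the biscuit-baking kit away in its white wooden tray. First take the small upright rake and comb the loose wooden rods lying about the tray into parallel rows, gathered close along the tall blue fence (move rods with the rake, never with the fingers), and stand the rake back upright in its grey rest. Then pack every one of the tin, jar, black box and wooden stamp that is there into the free part of the tray, each standing upright flat on the tray floor, not on the rods, leaving the rods in their rows and the dishes on the worktop where they are.

Things in the scene. Friction and masses are not known exactly. Their poses are not given: they have to be found in the camera images.
- tray: fixed open white-painted wooden tray, 226 x 266 mm outside (x, y), 210 x 250 mm inside; floor 6 mm thick, three walls 8 mm thick and 30 mm high, and on its +y side a tall blue fence 46 mm high (inner face at y = +125 mm). Origin: centre of the underside. It stands turned by up to about 0.2 rad.
- rod_0: loose wooden square rod 80 x 12 x 12 mm, 20 g, lying on the tray floor askew (it may be absent; four to six rods are there). Origin: its centre; x axis along the rod. Medium brown. rod_0 to rod_2 start in the -x half of the tray, rod_3 to rod_5 in the +x half; none starts nearer than 65 mm to the tray's -y wall.
- rod_1: as rod_0, dark brown
- rod_2: as rod_0, medium brown
- rod_3: as rod_0, dark brown
- rod_4: as rod_0, medium brown
- rod_5: as rod_0, dark brown
- rake: loose upright rake, 220 g: square wooden handle 24 x 24 mm from 44 to 148 mm height (grip here from above), below it a head 84 (x) x 40 (y) mm from 30 to 44 mm height, on ten steel tines 10 mm thick in two rows at y = +14 and -14 mm (x = -36, -18, 0, 18, 36 mm), so the tines reach to y = +-19 mm. Origin: centre of its underside (tine tips); z up; x along the head. It stands by itself on its tines.
- rake_rest: fixed grey plastic rest, a shallow open dish 130 x 80 mm outside (x, y), 120 x 70 mm inside, floor 5 mm thick, rim 12 mm high; the rake stands in it at the start, head along x. Origin: centre of its underside.
- tin: loose round dark green tin, 66 mm diameter, 45 mm high, lid fixed, 0.12 kg (may be absent). Origin: centre of the underside, z up.
- jar: loose glass jar with pebbles and a glass lid, body 60 mm diameter, its axis at x = -3 mm, clear to 71 mm height, 85 mm high with the clips, 0.41 kg (may be absent). Origin: underside, z up.
- black_box: loose black box, 65 (x) x 90 (y) x 78 mm high, lid fixed, 0.2 kg (may be absent). Origin: centre of the underside, z up; grip across x, where its faces lie at about -31 and +33 mm.
- stamp: loose wooden hand stamp, 28 mm diameter, 62 mm high, 40 g, standing (may be absent): thick foot and head with a narrower waist. Origin: centre of the underside, z up.
- shell_dish: loose small shell-coloured bowl, 72 x 77 x 28 mm, to be left alone
- dark_dish: loose small oval dark dish, 65 x 118 x 17 mm, to be left alone
- mat: fixed pale cork mat, 330 x 290 x 4 mm, on which the things to pack stand at the start. Origin: centre of the underside.

How it is judged:
By the outcome, as a careful person would: the job done as asked, in the order asked, and still so for the second after the job is handed in, with the robot touching nothing.
Of rod_0, rod_1, rod_2, rod_3, rod_4, rod_5 only 4 to 6 are there at a start; the rules pass over those that are not, and their reading is None.
Of tin, jar, black_box, stamp only 3 to 4 are there at a start; the rules pass over those that are not, and their reading is None.
At some moment in a run one of tin, jar, black_box may be knocked a few centimetres aside while the robot is not near it.
It also fails if it takes over 200 s, if anything falls off the work surface, if the arm or the gripper's body presses on something with over 40 N, if the wrist force passes 120 N, or if a joint passes its speed limit or range.

## Working session

There is one attempt and no reset: what is moved stays moved. The work goes in short steps, Python scripts to look and compute and a tool call to move; the robot and the scene stay as the last step left them, time stands still between calls to the robot, and variables do not carry over. Pictures are saved under pics/ and viewed, on a budget of 14 in all, crops included, one or two more only if the job needs it, and the job is handed in when it is done.

Besides the shell and the picture viewer there is one more tool, called as a command line: name --argument value ..., lists and objects as JSON in quotes. arm_command: Moves the arm, as the interface text tells. Its arguments: {"type":"object","properties":{"steps":{"type":"array"},"grip_force":{"type":"number"}},"required":["steps"]}

```bash
ls; mkdir -p pics; cat > h.py <<'E'
import numpy as np, cv2
from rig import sense, capture, finish_job, search_frame, trace
def K(c):
    f=240/np.tan(np.radians(c["fov_y"])/2); return f
def proj(c,P):
    P=np.atleast_2d(P).astype(float); E=np.array(c["extrinsics"]); q=P@E[:3,:3].T+E[:3,3]
    s=q[:,:2]/q[:,2:]; r2=(s**2).sum(1,keepdims=True); s=s*(1+c["k1"]*r2)
    return s*K(c)+[c["cx"],c["cy"]]
def unproj(c,uv,z):
    uv=np.atleast_2d(uv).astype(float); d=(uv-[c["cx"],c["cy"]])/K(c); s=d.copy()
    for _ in range(20): s=d/(1+c["k1"]*(s**2).sum(1,keepdims=True))
    E=np.array(c["extrinsics"]); R=E[:3,:3]; o=-R.T@E[:3,3]
    D=np.c_[s,np.ones(len(s))]@R
    return o+D*((z-o[2])/D[:,2])[:,None]
E
python3 - <<'E'
from h import *
for n in ["top","side"]:
    c=capture(n); cv2.imwrite(f"pics/{n}0.png",c["frame"])
    print(n,c["fov_y"],c["k1"],np.round(np.linalg.inv(c["extrinsics"])[:3,3]))
    for t in ["tray","rod_0","rod_1","rake","rake_rest","tin","jar","black_box","stamp","mat","shell_dish","dark_dish"]:
        print(t,[(np.round(r["point"]).tolist(),round(r["score"],2)) for r in search_frame(c,t)][:6])
print({k:np.round(v,2) for k,v in sense().items()})
E
```

```text
pics
top 48.10633754261468 -0.05420466241988991 [ 465.  -13. 1383.]
tray [([511.0, 21.0, 5.0], 0.76)]
rod_0 [([564.0, 5.0, 15.0], 0.63), ([561.0, 119.0, 17.0], 0.58), ([452.0, 102.0, 20.0], 0.53), ([448.0, 53.0, 20.0], 0.42)]
rod_1 [([564.0, 5.0, 15.0], 0.63), ([561.0, 119.0, 17.0], 0.58), ([452.0, 102.0, 20.0], 0.53), ([448.0, 53.0, 20.0], 0.42)]
rake [([429.0, 302.0, 47.0], 0.56)]
rake_rest [([426.0, 293.0, 2.0], 0.6)]
tin [([452.0, -233.0, 47.0], 0.96)]
jar []
black_box [([572.0, -223.0, 84.0], 0.64)]
stamp [([565.0, -348.0, 55.0], 0.68), ([494.0, -298.0, 5.0], 0.16)]
mat [([493.0, -299.0, 4.0], 0.71)]
shell_dish [([639.0, 380.0, 11.0], 0.61)]
dark_dish [([747.0, -328.0, 3.0], 0.87)]
side 52.42721810778968 -0.00415904428906998 [ 539. -857.  755.]
tray [([508.0, 11.0, 5.0], 0.87)]
rod_0 [([561.0, -1.0, 14.0], 0.67), ([566.0, 115.0, 18.0], 0.65), ([454.0, 42.0, 17.0], 0.63), ([562.0, 58.0, 18.0], 0.55), ([451.0, 99.0, 20.0], 0.54)]
rod_1 [([561.0, -1.0, 14.0], 0.67), ([566.0, 115.0, 18.0], 0.65), ([454.0, 42.0, 17.0], 0.63), ([562.0, 58.0, 18.0], 0.55), ([451.0, 99.0, 20.0], 0.54)]
rake [([435.0, 295.0, 51.0], 0.87)]
rake_rest [([425.0, 295.0, 6.0], 0.93)]
tin [([450.0, -248.0, 48.0], 0.84)]
jar []
black_box [([580.0, -265.0, 81.0], 0.55)]
stamp [([563.0, -356.0, 31.0], 0.63), ([567.0, 118.0, 18.0], 0.3)]
mat [([490.0, -326.0, 2.0], 0.95)]
shell_dish [([644.0, 393.0, 13.0], 0.83)]
dark_dish [([715.0, -312.0, 13.0], 0.68)]
{'time_s': np.float64(1.3), 'joints': array([ 1.04,  0.31,  1.5 , -0.  ,  1.33, -0.22]), 'dq': array([ 0.,  0., -0., -0.,  0., -0.]), 'tau': array([ -0.  , -41.22, -25.99,  -0.  ,   0.  ,  -0.  ]), 'eef_pos': array([158.07, 500.65, 231.29]), 'ee_rot': array([0.  , 0.15, 0.99, 0.  ]), 'force': array([-0.2 , -0.45,  0.04]), 'wrist_torque': array([-0.03, -0.02,  0.02]), 'grip_width': np.float64(1.0)}
```

```bash
python3 -c "
import cv2,numpy as np
" ; ls pics
```

```text
side0.png
top0.png
```

View pics/top0.png

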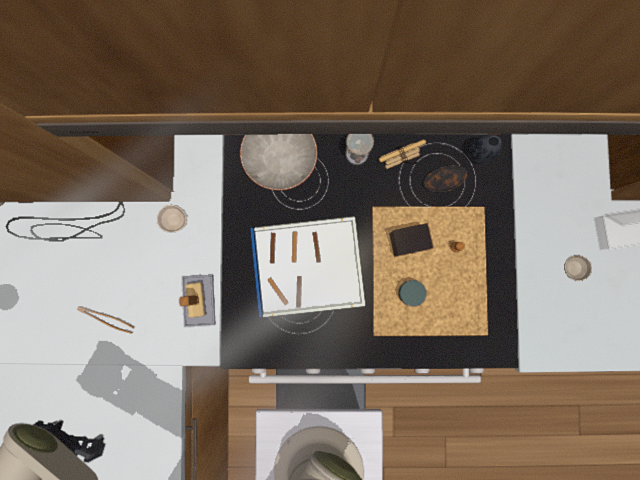

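View pics/side0.png

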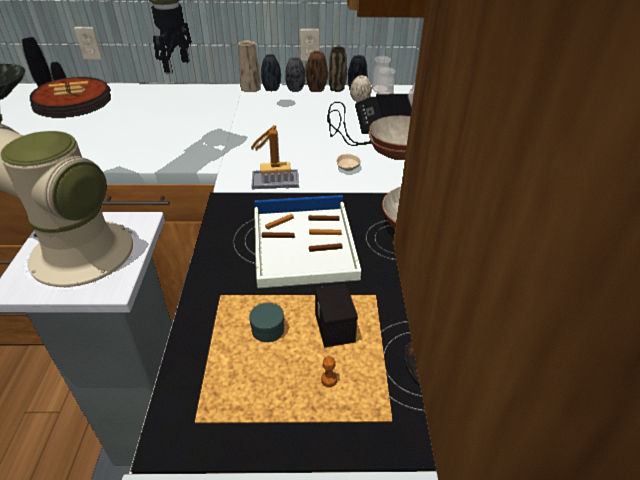

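Top view: tray (250-365, 218-318) with the blue fence on the left (+y) and five rods in it. The rake stands in its rest at (197,300). The tin (412,293), box (411,239) and stamp (458,246) are on the mat, and there is no jar on it. Next I fit poses to the silhouettes.

```bash
cat >> h.py <<'E'
from scipy.optimize import minimize
def box(x0,x1,y0,y1,z0,z1): return np.array([[x,y,z] for x in (x0,x1) for y in (y0,y1) for z in (z0,z1)],float)
def cyl(r,z0,z1,x=0):
    a=np.linspace(0,2*np.pi,32,endpoint=False); return np.vstack([np.c_[x+r*np.cos(a),r*np.sin(a),a*0+z] for z in (z0,z1)])
M={"tray":[box(-113,113,-133,133,0,30),box(-113,113,125,133,0,46)],"rake_rest":[box(-65,65,-40,40,0,12)],
"rake":[box(-42,42,-20,20,30,44),box(-12,12,-12,12,44,148),box(-41,41,9,19,0,30),box(-41,41,-19,-9,0,30)],
"tin":[cyl(33,0,45)],"black_box":[box(-31.5,33.5,-45,45,0,78)],"stamp":[cyl(14,0,15),cyl(9,0,62),cyl(13,45,62)],
"rod":[box(-40,40,-6,6,0,12)]}
def place(P,p,z):
    c,s=np.cos(p[2]),np.sin(p[2]); return np.c_[P[:,0]*c-P[:,1]*s+p[0],P[:,0]*s+P[:,1]*c+p[1],P[:,2]+z]
S=4
def sil(c,name,p,z):
    im=np.zeros((480*S,640*S),np.uint8)
    for P in M[name]:
        cv2.fillConvexPoly(im,cv2.convexHull(np.round((proj(c,place(P,p,z))+.5)*S-.5).astype(np.int32)),1)
    return cv2.resize(im.astype(np.float32),(640,480),interpolation=cv2.INTER_AREA)
def fit(cms,name,p0,z,sc=(8,8,.1)):
    def cost(q):
        p=np.array(p0)+q*np.array(sc); e=0
        for c,m in cms: e+=np.abs(sil(c,name,p,z)-m).sum()/m.sum()
        return e
    r=minimize(cost,np.zeros(3),method="Nelder-Mead",options=dict(initial_simplex=np.vstack([np.zeros(3),np.eye(3)]),maxiter=90,xatol=.02,fatol=1e-4))
    return np.array(p0)+r.x*np.array(sc),r.fun
def best(c,t):
    r=trace(c,t); return r[0]["mask"].astype(np.float32) if r else None
def rods(c,T,zt=0):
    """brown rods inside tray: list of (x,y,yaw) and tray-frame values"""
    hsv=cv2.cvtColor(c["frame"],cv2.COLOR_BGR2HSV)
    ins=np.zeros((480,640),np.uint8); cv2.fillConvexPoly(ins,np.round(proj(c,place(box(-104,104,-124,126,6,6),T,0))[[0,2,6,4]]).astype(np.int32),1)
    m=((hsv[...,1]>70)&((hsv[...,0]<22)|(hsv[...,0]>170))&(hsv[...,2]<215)&(ins>0)).astype(np.uint8)
    return m
E
python3 - <<'E'
from h import *
ct,cs=capture("top"),capture("side")
def go(n,p0,z,top=True,side=True):
    cms=[]
    for c,u in((ct,top),(cs,side)):
        if u:
            m=best(c,n)
            if m is not None: cms.append((c,m))
    for k in range(len(cms)): print(n,"single",k,*fit(cms[k:k+1],n,p0,z)) if len(cms)>1 else 0
    print(n,*fit(cms,n,p0,z))
go("tray",[511,20,.1],0); go("rake_rest",[426,294,0],0); go("rake",[426,294,0],5)
go("tin",[450,-240,0],4);go("black_box",[575,-235,.2],4);go("stamp",[563,-350,0],4)
T=[511,20,.1]
m=rods(ct,T); n,l,st,ce=cv2.connectedComponentsWithStats(m)
for i in range(1,n):
    if st[i,4]<20: continue
    uv=np.argwhere(l==i)[:,::-1]; P=unproj(ct,uv,16)[:,:2]; mu=P.mean(0); w,v=np.linalg.eigh(np.cov(P.T)); print(st[i,4],mu.round(),np.degrees(np.arctan2(v[1,1],v[0,1])).round(),np.sqrt(w*12).round())
v=cv2.resize(ct["frame"][200:330,170:380],None,fx=3.8,fy=3.8,interpolation=cv2.INTER_CUBIC);cv2.imwrite("pics/crop1.png",v)
E
```

```text
tray single 0 [5.14692874e+02 2.58473345e+01 1.05681708e-01] 0.12791959941387177
tray single 1 [5.15578704e+02 2.75293210e+01 1.10911780e-01] 0.13185378909111023
tray [5.15305756e+02 2.63962576e+01 1.07141552e-01] 0.2614118754863739
rake_rest [4.31500610e+02 3.03291859e+02 5.43183367e-02] 0.4134615361690521
rake single 0 [4.30703680e+02 3.07657346e+02 1.00714127e-01] 0.08987676352262497
rake single 1 [4.32013404e+02 3.16409026e+02 7.04585886e-02] 0.40976330637931824
rake [4.31186783e+02 3.08031422e+02 1.01439363e-01] 0.5384393930435181
tin single 0 [ 4.49063430e+02 -2.37733791e+02  1.02909759e-01] 0.1110619455575943
tin single 1 [ 4.49302194e+02 -2.33623503e+02  7.36199592e-02] 0.04705638438463211
tin [ 4.48937255e+02 -2.35024965e+02 -3.52374517e-03] 0.17174965143203735
black_box [ 5.80244379e+02 -2.33321862e+02  2.37381315e-01] 0.0696445181965828
stamp single 0 [434.65971876 -98.05150273  -3.08702635] 0.9869855642318726
stamp single 1 [ 5.65525367e+02 -3.51761491e+02  5.53390032e-02] 0.3876466155052185
stamp [ 5.65497975e+02 -3.51763838e+02  5.55204744e-02] 1.4065735340118408
104 [565. 116.] 178.0 [ 9. 80.]
116 [567.  61.] 177.0 [10. 78.]
98 [567.   4.] -172.0 [ 8. 77.]
109 [455. 103.] -145.0 [ 9. 76.]
```

View pics/crop1.png

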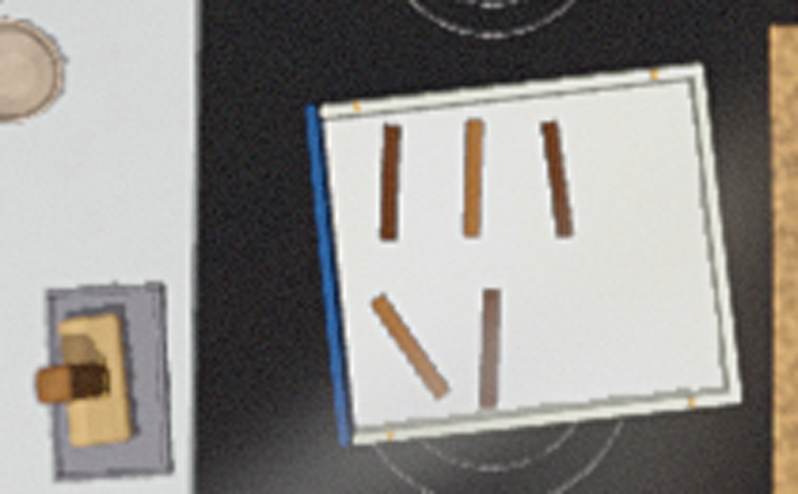

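Top crop: three rods in the +x half, two in the -x half (one askew by about 30°), and the rake centred in its rest. I'll move above the rake.

arm_command --steps '[0.68,-0.48,0,0.58,100,0.68,-0.48,0,0.58,100,0.68,-0.48,0,0.58,100,0.68,-0.48,0,0.58,100,0.68,-0.48,0,0.58,100]' --grip_force 60

```text
time_s: 2.62
eef_pos: [329.1, 379.8, 231.4]
ee_rot: [0.0, 0.026, 1.0, 0.0]
force: [0.0, 0.2, 0.3]
grip_width: 0.997
```

arm_command --steps '[0.68,-0.48,0,0.58,100,0.68,-0.48,0,0.58,100,0.68,-0.48,0,0.58,100,0,0,0,0,100,0,0,0,0,100]'

```text
time_s: 3.25
eef_pos: [429.6, 308.9, 231.2]
ee_rot: [-0.0, -0.049, 0.999, 0.0]
force: [0.1, 0.3, -0.3]
grip_width: 1.001
```

```bash
cat >> h.py <<'E'
def yaw(s):
    w,x,y,z=s["ee_rot"]; v=np.array([2*(x*y-w*z),1-2*(x*x+z*z)]); return np.arctan2(v[1],v[0])-np.pi/2  # tool y dir minus world y
E
python3 - <<'E'
from h import *
s=sense();print(s["eef_pos"],np.degrees(yaw(s)),s["joints"],s["force"])
c=capture("wrist");cv2.imwrite("pics/w1.png",c["frame"])
for t in ["rake","rake_rest"]:
    m=best(c,t); print(t,[np.round(r["point"]) for r in search_frame(c,t)], fit([(c,m)],t,[431,306,.1],5 if t=="rake" else 0) if m is not None else None)
E
```

```text
[429.63845951 308.91043308 231.23860147] 5.655590204532702 [ 4.01646332e-01  3.22240858e-01  1.48511160e+00  2.68151781e-04
  1.33453663e+00 -1.26792150e+00] [ 0.11596682  0.34266389 -0.30510783]
rake [array([415., 306.,  52.])] (array([4.28781666e+02, 3.08735495e+02, 1.24435622e-01]), np.float64(0.06736559420824051))
rake_rest [array([410., 300.,   7.])] (array([4.27699463e+02, 3.08883313e+02, 6.54294281e-02]), np.float64(0.7430546879768372))
```

View pics/w1.png

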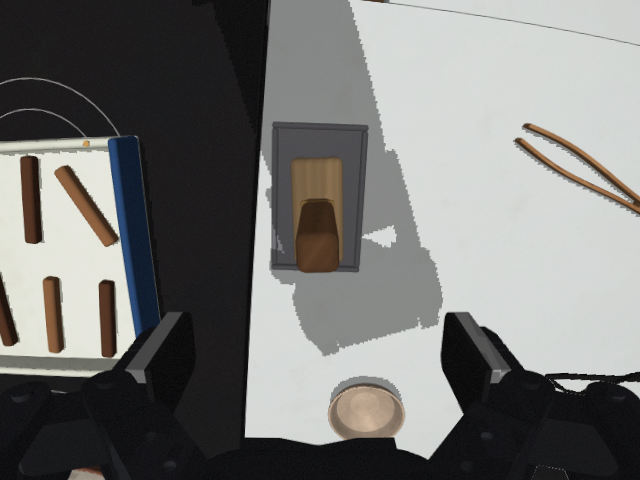

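The wrist view shows the rake handle at (317,235), in line between the open jaws. Fits agree to 2 mm, so I'll descend and grip.

arm_command --steps '[0,0,-0.66,0.1,100,0,0,-0.66,0,100,0,0,-0.66,0,100,0,0,-0.66,0,100,0,0,0,0,100]'

```text
time_s: 4.12
eef_pos: [428.8, 308.4, 97.8]
ee_rot: [-0.002, -0.054, 0.999, -0.001]
force: [0.1, 0.6, 0.2]
grip_width: 0.999
```

arm_command --steps '[0,0,0,0,0,0,0,0,0,0,0,0,0,0,0,0,0,0,0,0,0,0,0,0,0]'

```text
time_s: 4.75
eef_pos: [430.5, 308.8, 100.1]
ee_rot: [0.001, -0.054, 0.999, 0.0]
force: [-0.5, -0.3, 5.5]
grip_width: 0.274
```

arm_command --steps '[0,0,0,0,0,0,0,0.4,0,0,0,0,0.9,0,0,0,0,0,0,0]'

```text
time_s: 5.25
eef_pos: [431.2, 309.2, 166.9]
ee_rot: [0.003, -0.054, 0.999, 0.001]
force: [0.4, 0.6, -2.9]
grip_width: 0.275
```

```bash
python3 - <<'E'
from h import *
s=sense();print(s["eef_pos"],np.degrees(yaw(s)),s["force"],s["grip_width"])
ct,cs=capture("top"),capture("side")
Z=5+s["eef_pos"][2]-99
for c in(ct,cs):
    m=best(c,"rake"); print(fit([(c,m)],"rake",[429.6,308.5,.1],Z))
T,_=fit([(ct,best(ct,"tray")),(cs,best(cs,"tray"))],"tray",[515,26.5,.107],0);print(T,_)
cv2.imwrite("pics/s2.png",cv2.resize(cs["frame"][100:280,200:400],None,fx=3.2,fy=3.2))
E
```

```text
[431.17797533 309.19572958 166.88511106] 6.180972660437662 [ 0.38367973  0.63719829 -2.92129323] 0.2745283106416427
(array([4.35318946e+02, 2.99990009e+02, 1.12169249e-01]), np.float64(1.629672884941101))
(array([4.33635889e+02, 3.07974916e+02, 8.51050280e-02]), np.float64(0.574195384979248))Traceback (most recent call last):
  File "<stdin>", line 7, in <module>
  File "h.py", line 36, in fit
    r=minimize(cost,np.zeros(3),method="Nelder-Mead",options=dict(initial_simplex=np.vstack([np.zeros(3),np.eye(3)]),maxiter=90,xatol=.02,fatol=1e-4))
    res = _minimize_neldermead(fun, x0, args, callback, bounds=bounds,
                               **options)
    fsim[k] = func(sim[k])
              ~~~~^^^^^^^^
    fx = function(np.copy(x), *(wrapper_args + args))
  File "h.py", line 34, in cost
    for c,m in cms: e+=np.abs(sil(c,name,p,z)-m).sum()/m.sum()
                              ~~~~~~~~~~~~~~~^~
TypeError: unsupported operand type(s) for -: 'float' and 'NoneType'
```

arm_command --steps '[0.36,-0.85,0,0,0,0.36,-0.85,0,0,0,0.36,-0.85,0,0,0,0.36,-0.85,0,0,0,0.36,-0.85,0,0,0]'

```text
time_s: 6.18
eef_pos: [520.3, 94.7, 163.6]
ee_rot: [-0.001, -0.054, 0.999, 0.0]
force: [-0.2, 0.3, -2.2]
grip_width: 0.275
```

arm_command --steps '[0.36,-0.85,0,0,0,0.36,-0.85,0,0,0,0.36,-0.85,0,0,0,0,0,-0.5,0,0,0,0,0,0,0]'

```text
time_s: 6.8
eef_pos: [572.8, -31.3, 137.0]
ee_rot: [-0.002, -0.054, 0.999, 0.001]
force: [-0.1, 0.6, -1.8]
grip_width: 0.274
```

```bash
python3 - <<'E'
from h import *
s=sense();print(s["eef_pos"],np.degrees(yaw(s)),s["force"],s["grip_width"])
c=capture("side"); Z=s["eef_pos"][2]-95
m=best(c,"rake")
if m is not None: print(fit([(c,m)],"rake",[*s["eef_pos"][:2],.107],Z))
v=c["frame"].copy()
for P in M["rake"]+[]:
    cv2.polylines(v,[cv2.convexHull(np.round(proj(c,place(P,[*s["eef_pos"][:2],yaw(s)],Z))).astype(np.int32))],1,(0,0,255),1)
for z in (6,30): cv2.polylines(v,[np.round(proj(c,place(box(-105,105,-125,125,z,z),[515.3,26.4,.107],0))[[0,2,6,4]]).astype(np.int32)],1,(0,255,0),1)
cv2.imwrite("pics/s2.png",cv2.resize(v[130:310,220:400],None,fx=3.3,fy=3.3))
E
```

```text
[572.84375204 -31.34782987 137.02844034] 6.143150991595974 [-0.10146016  0.56072773 -1.79632655] 0.27421781544241014
(array([ 5.73960859e+02, -3.06249783e+01, -6.43902169e-03]), np.float64(0.6498900055885315))
```

View pics/s2.png

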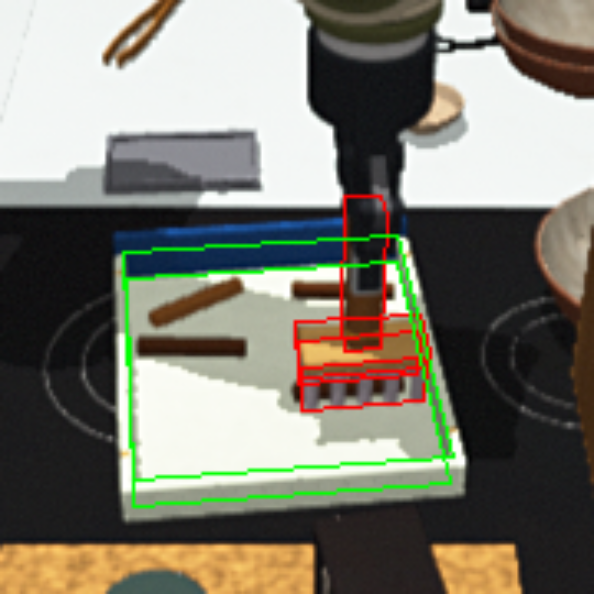

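The side crop shows the rake outline matching the model, clear of the third rod on its -y side, with the tines inside the tray. I'll lower it and comb the +x half.

arm_command --steps '[0,0,-0.34,0,0,0,0,-0.34,0,0,0,0,0,0,0,0,0,0,0,0]'

```text
time_s: 7.4
eef_pos: [574.3, -31.4, 105.5]
ee_rot: [0.0, -0.054, 0.999, -0.0]
force: [-0.3, 0.2, -2.9]
grip_width: 0.273
```

arm_command --steps '[-0.03,0.3,0,0,0,-0.03,0.3,0,0,0,-0.03,0.3,0,0,0,-0.03,0.3,0,0,0,-0.03,0.3,0,0,0]'

```text
time_s: 8.02
eef_pos: [566.4, 44.8, 105.4]
ee_rot: [0.0, -0.054, 0.999, -0.0]
force: [0.4, -1.0, -2.7]
grip_width: 0.274
```

arm_command --steps '[-0.03,0.25,0,0,0,-0.03,0.25,0,0,0,-0.03,0.2,0,0,0,0,0,0,0,0]'

```text
time_s: 8.52
eef_pos: [561.9, 79.3, 105.3]
ee_rot: [-0.0, -0.054, 0.999, 0.0]
force: [-0.0, -0.4, -3.0]
grip_width: 0.277
```

```bash
cat >> h.py <<'E'
T0=np.array([515.3,26.4,.107])
def tt(p,T=T0):
    c,s=np.cos(T[2]),np.sin(T[2]); d=np.asarray(p)[:2]-T[:2]; return np.array([c*d[0]+s*d[1],-s*d[0]+c*d[1]])
def ft(p,T=T0):
    c,s=np.cos(T[2]),np.sin(T[2]); return np.array([c*p[0]-s*p[1],s*p[0]+c*p[1]])+T[:2]
E
python3 - <<'E'
from h import *
s=sense();print(s["eef_pos"],tt(s["eef_pos"]),np.degrees(yaw(s)),s["force"],s["grip_width"])
c=capture("side");cv2.imwrite("pics/s3.png",cv2.resize(c["frame"][180:300,230:380],None,fx=4,fy=4,interpolation=cv2.INTER_CUBIC))
E
```

```text
[561.91169939  79.28535149 105.25063721] [51.99306618 47.60495764] 6.22607470889838 [-0.01131506 -0.35572434 -2.97932956] 0.27726053275987356
```

View pics/s3.png

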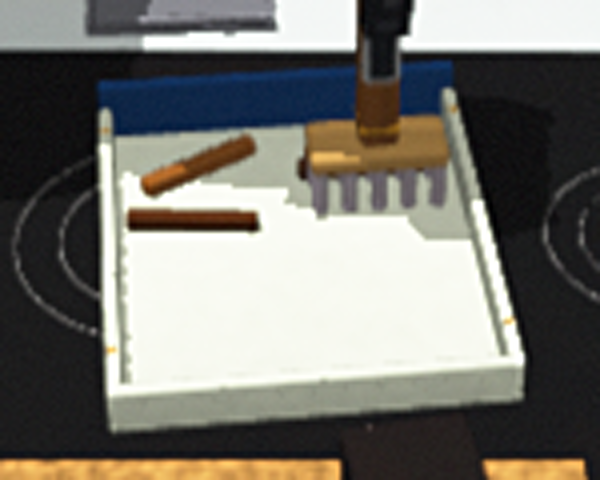

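The side crop shows the rake at yt≈48 pushing the rods towards the fence, with the other two rods untouched. I'll close the last part slowly, watching the force.

arm_command --steps '[-0.01,0.1,0,0,0,-0.01,0.1,0,0,0,-0.01,0.1,0,0,0,-0.01,0.08,0,0,0,0,0,0,0,0]'

```text
time_s: 9.2
eef_pos: [560.0, 98.0, 105.3]
ee_rot: [-0.0, -0.054, 0.999, 0.0]
force: [0.5, -0.7, -1.6]
grip_width: 0.272
```

arm_command --steps '[0,0.04,0,0,0,0,0.02,0,0,0,0,0,0,0,0]'

```text
time_s: 9.57
eef_pos: [560.1, 100.7, 105.3]
ee_rot: [0.0, -0.054, 0.999, 0.0]
force: [0.3, -0.6, -1.7]
grip_width: 0.268
```

```bash
python3 - <<'E'
from h import *
s=sense();print(s["eef_pos"],tt(s["eef_pos"]),np.degrees(yaw(s)),s["force"],s["wrist_torque"])
E
```

```text
[560.09211857 100.67508012 105.31117766] [52.46822785 69.06668139] 6.176860728667583 [ 0.31762552 -0.64139478 -1.74402912] [-0.03276762  0.01943245  0.01749157]
```

arm_command --steps '[0,0.03,0,0,0,0,0,0,0,0,0,0.02,0,0,0,0,0,0,0,0]'

```text
time_s: 10.07
eef_pos: [560.0, 103.2, 105.3]
ee_rot: [-0.0, -0.054, 0.999, -0.0]
force: [0.4, -0.9, -2.4]
grip_width: 0.277
```

arm_command --steps '[0,0.02,0,0,0,0,0,0,0,0,0,0.02,0,0,0,0,0,0,0,0]'

```text
time_s: 10.58
eef_pos: [560.0, 104.2, 105.4]
ee_rot: [-0.0, -0.054, 0.999, -0.001]
force: [-1.5, -7.3, -0.6]
grip_width: 0.274
```

Contact at -7 N: the +x rods are firm against the fence, and the tray is about 2 mm further +y than estimated. I'll back off, lift and go to the -x half.

arm_command --steps '[0.05,-0.5,0,0,0,0.06,-0.6,0,0,0,0.06,-0.58,0.3,0,0,0,0,0.3,0,0,-0.5,-0.04,0,0,0]'

```text
time_s: 11.2
eef_pos: [544.6, 19.6, 136.5]
ee_rot: [0.002, -0.054, 0.999, 0.0]
force: [0.7, 0.9, -1.8]
grip_width: 0.273
```

arm_command --steps '[-0.8,-0.1,0,0,0,-0.85,-0.1,0,0,0,0,0,-0.3,0,0,0,0,-0.33,0,0,0,0,0,0,0]'

```text
time_s: 11.82
eef_pos: [460.6, 10.0, 103.5]
ee_rot: [-0.001, -0.054, 0.999, 0.001]
force: [-0.1, -0.1, -1.3]
grip_width: 0.277
```

```bash
python3 - <<'E'
from h import *
s=sense();print(s["eef_pos"],tt(s["eef_pos"]),np.degrees(yaw(s)),s["force"])
c=capture("side");cv2.imwrite("pics/s4.png",cv2.resize(c["frame"][180:300,230:380],None,fx=4,fy=4,interpolation=cv2.INTER_CUBIC))
E
```

```text
[460.62940018  10.00634742 103.45238032] [-56.10871204 -10.46129835] 6.205043598609334 [-0.10171065 -0.0873059  -1.28437017]
```

View pics/s4.png

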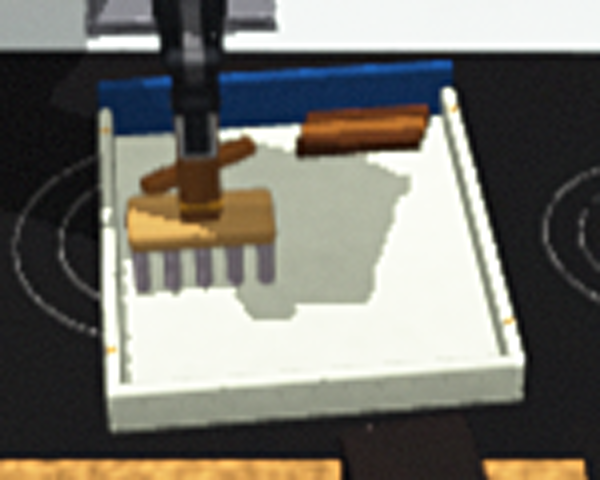

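The three +x rods lie neatly in rows at the fence (crop 300-430, 105-155). Now I comb the -x half.

arm_command --steps '[-0.03,0.3,0.02,0,0,-0.03,0.3,0,0,0,-0.03,0.3,0,0,0,-0.03,0.3,0,0,0,-0.03,0.25,0,0,0]'

```text
time_s: 12.5
eef_pos: [453.4, 82.8, 104.8]
ee_rot: [0.0, -0.054, 0.999, -0.0]
force: [0.0, -0.7, -2.4]
grip_width: 0.27
```

arm_command --steps '[-0.01,0.1,0,0,0,-0.01,0.1,0,0,0,-0.01,0.1,0,0,0,0,0,0,0,0]'

```text
time_s: 13.0
eef_pos: [452.0, 96.8, 104.7]
ee_rot: [-0.0, -0.054, 0.999, 0.0]
force: [0.2, -0.1, -1.2]
grip_width: 0.274
```

```bash
python3 - <<'E'
from h import *
s=sense();print(s["eef_pos"],tt(s["eef_pos"]),np.degrees(yaw(s)),s["force"])
E
```

```text
[452.03289754  96.80651172 104.74704949] [-55.38614553  76.7605239 ] 6.186227239745671 [ 0.1823941  -0.11589501 -1.18421764]
```

arm_command --steps '[0,0.08,0,0,0,0,0,0,0,0,0,0.04,0,0,0,0,0,0,0,0]'

```text
time_s: 13.5
eef_pos: [452.1, 102.7, 104.8]
ee_rot: [0.0, -0.054, 0.999, 0.0]
force: [-0.4, 0.1, -2.2]
grip_width: 0.273
```

arm_command --steps '[0,0.02,0,0,0,0,0,0,0,0,0,0.02,0,0,0,0,0,0,0,0]'

```text
time_s: 14.0
eef_pos: [452.1, 104.2, 104.8]
ee_rot: [-0.0, -0.054, 0.999, -0.001]
force: [-0.9, -4.0, -1.0]
grip_width: 0.272
```

arm_command --steps '[0.04,-0.4,0,0,0,0,0,0.6,0,0,0,0,0.7,0,0,-0.05,0.5,0,0,0,-0.1,0.9,0,0,0]'

```text
time_s: 14.62
eef_pos: [446.9, 155.1, 170.2]
ee_rot: [0.001, -0.053, 0.999, 0.0]
force: [-0.4, 0.0, -2.4]
grip_width: 0.273
```

arm_command --steps '[-0.1,0.9,0,0,0,-0.1,0.9,0,0,0,-0.1,0.9,0,0,0,-0.03,0.39,0,0,0,0,0,0,0,0]'

```text
time_s: 15.25
eef_pos: [429.8, 309.8, 169.5]
ee_rot: [-0.0, -0.055, 0.999, 0.0]
force: [0.1, -1.1, -1.7]
grip_width: 0.275
```

```bash
python3 - <<'E'
from h import *
s=sense();print(s["eef_pos"],np.degrees(yaw(s)),s["force"])
c=capture("top");cv2.imwrite("pics/t5.png",cv2.resize(c["frame"][200:330,170:380],None,fx=3.8,fy=3.8,interpolation=cv2.INTER_CUBIC))
E
```

```text
[429.78863807 309.79993537 169.52830215] 6.270835819692513 [ 0.1446602  -1.07151956 -1.71433749]
```

View pics/t5.png

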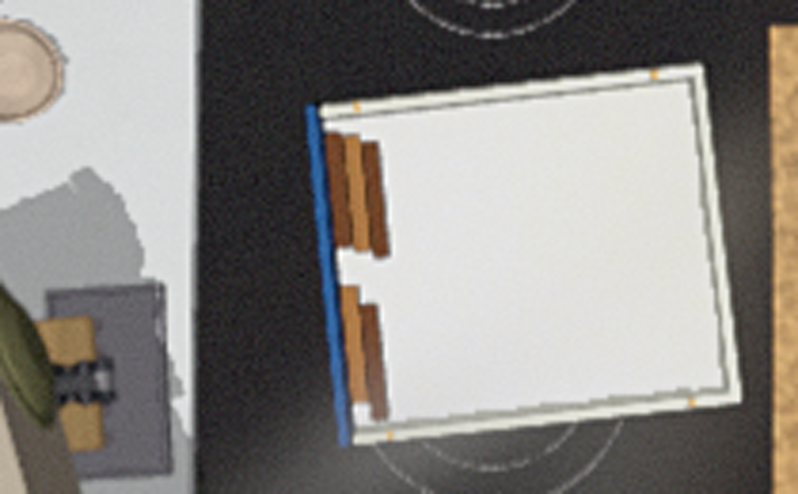

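The top crop shows all five rods in tight parallel rows along the fence. Now the rake goes back in its rest.

arm_command --steps '[0.01,-0.02,-0.6,0,0,0,0,-0.5,0,0,0,0,-0.2,0,0,0,0,0,0,0]'

```text
time_s: 15.8
eef_pos: [430.8, 307.5, 104.8]
ee_rot: [-0.0, -0.053, 0.999, -0.0]
force: [0.1, 0.2, -1.8]
grip_width: 0.279
```

arm_command --steps '[0,0,-0.06,0,0,0,0,0,0,0]'

```text
time_s: 16.05
eef_pos: [430.8, 308.2, 102.3]
ee_rot: [0.0, -0.054, 0.999, 0.0]
force: [0.5, 0.1, -2.7]
grip_width: 0.276
```

arm_command --steps '[0,0,-0.03,0,0,0,0,0,0,0]'

```text
time_s: 16.3
eef_pos: [430.6, 308.2, 100.4]
ee_rot: [0.0, -0.054, 0.999, 0.0]
force: [-0.2, -0.8, -2.0]
grip_width: 0.272
```

arm_command --steps '[0,0,-0.02,0,0,0,0,0,0,0]'

```text
time_s: 16.55
eef_pos: [430.6, 308.3, 100.3]
ee_rot: [0.0, -0.054, 0.999, 0.0]
force: [-3.2, -0.8, 6.0]
grip_width: 0.274
```

arm_command --steps '[0,0,0,0,60,0,0,0,0,100,0,0,0,0,100,0,0,0.3,0,100,0,0,0.8,0,100]'

```text
time_s: 17.18
eef_pos: [429.9, 307.8, 154.6]
ee_rot: [-0.001, -0.054, 0.999, -0.001]
force: [0.3, 0.6, 0.6]
grip_width: 1.001
```

arm_command --steps '[0,0,1,0,100,0,0,1,0,100,0,0,0,0,100]'

```text
time_s: 17.55
eef_pos: [431.7, 308.7, 259.0]
ee_rot: [0.004, -0.054, 0.999, 0.001]
force: [0.7, 0.9, 0.5]
grip_width: 1.003
```

```bash
python3 - <<'E'
from h import *
s=sense();print(s["eef_pos"],np.degrees(yaw(s)),s["grip_width"])
ct,cs=capture("top"),capture("side")
for n,p,z in [("tin",[449,-235,0],4),("black_box",[580,-233,.237],4),("stamp",[565.5,-351.8,0],4)]:
    for c in(ct,cs):
        m=best(c,n); print(n,m.sum() if m is not None else None,*(fit([(c,m)],n,p,z) if m is not None else ()))
v=ct["frame"][190:350,170:500].copy()
cv2.imwrite("pics/t6.png",cv2.resize(v,None,fx=2.4,fy=2.4,interpolation=cv2.INTER_CUBIC))
E
```

```text
[431.68351026 308.71023386 259.03316227] 6.189279005473412 1.0032436412004215
tin 620.0 [ 4.48550304e+02 -2.36564631e+02  5.83184821e-02] 0.04062499850988388
tin 1132.0 [ 4.47830247e+02 -2.33145062e+02  4.57175926e-02] 0.0925353392958641
black_box 1043.0 [ 5.42786637e+02 -2.63052003e+02  7.71573386e-02] 0.10930009931325912
black_box 2081.0 [ 5.42538067e+02 -2.56431195e+02  4.39441644e-02] 0.10496756434440613
stamp 106.0 [ 5.66535236e+02 -3.51048593e+02  8.30443015e-02] 0.53125
stamp 343.0 [ 5.65483039e+02 -3.51587736e+02  1.59650489e-02] 0.37627550959587097
```

View pics/t6.png

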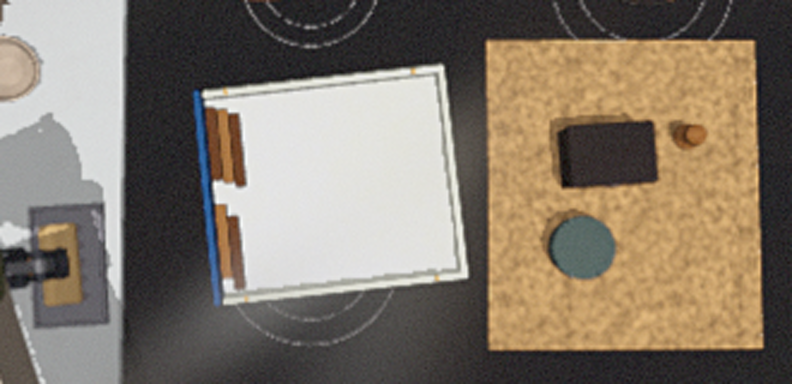

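The top crop shows the rake back in its rest and the rods in rows. The box has been knocked to about (543,-258), while the tin (448,-235) and stamp (566,-351) haven't moved. Tin first.

arm_command --steps '[0.03,-0.99,0,-0.8,100,0.03,-0.99,0,-0.8,100,0.03,-0.99,0,-0.8,100,0.03,-0.99,0,-0.8,100,0.03,-0.99,0,-0.8,100]'

```text
time_s: 18.58
eef_pos: [437.8, 59.1, 254.1]
ee_rot: [-0.0, 0.121, 0.993, -0.0]
force: [0.9, -0.0, 0.2]
grip_width: 0.997
```

arm_command --steps '[0.03,-0.99,-0.4,-0.8,100,0.03,-0.99,-0.4,-0.8,100,0.03,-0.99,-0.4,-0.8,100,0.03,-0.99,-0.4,-0.8,100,0.03,-0.99,-0.4,-0.8,100]'

```text
time_s: 19.2
eef_pos: [445.3, -188.5, 153.5]
ee_rot: [-0.0, 0.292, 0.956, 0.0]
force: [1.2, 0.5, 1.1]
grip_width: 1.001
```

arm_command --steps '[0.03,-0.99,0,-0.8,100,0,0,0,0,100,0,0,0,0,100]'

```text
time_s: 19.58
eef_pos: [446.9, -235.9, 154.0]
ee_rot: [-0.0, 0.324, 0.946, 0.0]
force: [0.3, 0.7, -0.5]
grip_width: 0.997
```

```bash
python3 - <<'E'
from h import *
s=sense();print(s["eef_pos"],np.degrees(yaw(s)),s["joints"])
c=capture("wrist");cv2.imwrite("pics/w7.png",c["frame"])
for n,p,z in [("tin",[448,-235,0],4),("black_box",[543,-260,.06],4)]:
    m=best(c,n); print(n,*(fit([(c,m)],n,p,z) if m is not None else ()))
E
```

```text
[ 446.87914873 -235.85861686  153.97553848] -37.80534113221636 [-7.17968215e-01  3.46590184e-01  1.66487619e+00  2.01551931e-04
  1.13112846e+00 -1.62902286e+00]
tin [ 4.47251791e+02 -2.33815419e+02  2.04786931e-02] 0.04447179660201073
black_box [ 5.42054808e+02 -2.58721149e+02  4.18880021e-02] 0.16937637329101562
```

arm_command --steps '[0.01,0.03,-0.8,0,100,0,0,-0.8,0,100,0,0,-0.8,0,100,0,0,-0.5,0,100,0,0,0,0,100]'

```text
time_s: 20.35
eef_pos: [447.1, -233.7, 8.3]
ee_rot: [-0.001, 0.324, 0.946, 0.001]
force: [0.2, 0.3, 1.0]
grip_width: 0.996
```

arm_command --steps '[0,0,0,0,100,0,0,0,0,50,0,0,0,0,50,0,0,0,0,50,0,0,0,0,50]' --grip_force 40

```text
time_s: 20.98
eef_pos: [448.2, -235.1, 10.9]
ee_rot: [0.001, 0.324, 0.946, -0.0]
force: [-1.5, 3.3, 10.5]
grip_width: 0.75
```

arm_command --steps '[0,0,0.5,0,50,0,0,0.9,0,50,0.07,0.85,0,0,50,0.07,0.85,0,0,50,0.07,0.85,0,0,50]'

```text
time_s: 21.6
eef_pos: [458.1, -106.2, 80.0]
ee_rot: [0.001, 0.324, 0.946, -0.0]
force: [0.4, 0.1, -0.8]
grip_width: 0.75
```

arm_command --steps '[0.07,0.85,0,0,50,0.07,0.84,0,0,50,0,0,0,0,50]'

```text
time_s: 21.98
eef_pos: [465.0, -20.7, 79.8]
ee_rot: [0.0, 0.322, 0.947, 0.0]
force: [-0.2, -0.3, -0.6]
grip_width: 0.75
```

```bash
python3 - <<'E'
from h import *
s=sense();print(s["eef_pos"],tt(s["eef_pos"]),np.degrees(yaw(s)),s["force"],s["grip_width"])
E
```

```text
[465.00336962 -20.72320547  79.77923074] [-55.04154908 -41.48222988] -37.617342243672226 [-0.22807794 -0.28198125 -0.64611433] 0.7497764169558356
```

arm_command --steps '[0,0,-0.7,0,50,0,0,-0.5,0,50,0,0,-0.1,0,50,0,0,0,0,50]'

```text
time_s: 22.48
eef_pos: [465.4, -23.3, 14.9]
ee_rot: [0.0, 0.324, 0.946, -0.0]
force: [-0.3, 0.7, -0.7]
grip_width: 0.751
```

arm_command --steps '[0,0,-0.03,0,50,0,0,0,0,50]'

```text
time_s: 22.72
eef_pos: [465.4, -23.0, 13.4]
ee_rot: [0.001, 0.324, 0.946, 0.0]
force: [0.1, 0.5, -1.0]
grip_width: 0.752
```

arm_command --steps '[0,0,-0.03,0,50,0,0,0,0,50]'

```text
time_s: 22.98
eef_pos: [465.5, -23.0, 12.8]
ee_rot: [0.001, 0.324, 0.946, -0.0]
force: [-5.5, 2.0, 17.2]
grip_width: 0.757
```

arm_command --steps '[0,0,0,0,80,0,0,0,0,100,0,0,0,0,100,0,0,0.4,0,100,0,0,0.9,0,100]'

```text
time_s: 23.6
eef_pos: [464.1, -22.6, 75.8]
ee_rot: [-0.002, 0.324, 0.946, -0.0]
force: [0.7, -0.4, 0.7]
grip_width: 1.0
```

arm_command --steps '[0,0,0.7,-0.99,100,0.16,-0.5,0.5,-0.99,100,0.16,-0.5,0.3,-0.99,100,0.16,-0.5,0,-0.99,100,0.16,-0.5,0,-0.99,100]'

```text
time_s: 24.22
eef_pos: [497.2, -123.7, 151.4]
ee_rot: [0.0, 0.521, 0.854, 0.0]
force: [0.5, 0.4, -0.2]
grip_width: 1.001
```

arm_command --steps '[0.18,-0.55,0,-0.99,100,0.18,-0.55,0,-0.99,100,0.18,-0.55,0,-0.99,100,0.18,-0.55,0,-0.99,100,0.18,-0.5,0,-0.99,100]'

```text
time_s: 24.85
eef_pos: [542.2, -258.8, 151.0]
ee_rot: [-0.0, 0.692, 0.722, -0.0]
force: [-0.1, 0.9, 0.1]
grip_width: 1.002
```

```bash
python3 - <<'E'
from h import *
s=sense();print(s["eef_pos"],np.degrees(yaw(s)),s["joints"])
c=capture("wrist");cv2.imwrite("pics/w8.png",c["frame"])
for n,p,z in [("black_box",[543,-259,.05],4)]:
    m=best(c,n); print(n,*(fit([(c,m)],n,p,z) if m is not None else ()))
E
```

```text
[ 542.19332614 -258.8279588   151.00727587] -87.49965378879092 [-6.40187404e-01  5.46552529e-01  1.36597466e+00  4.32391694e-06
  1.22954103e+00 -6.83828070e-01]
black_box [ 5.41142589e+02 -2.59929122e+02  6.11255825e-02] 0.06782758980989456
```

View pics/w8.png

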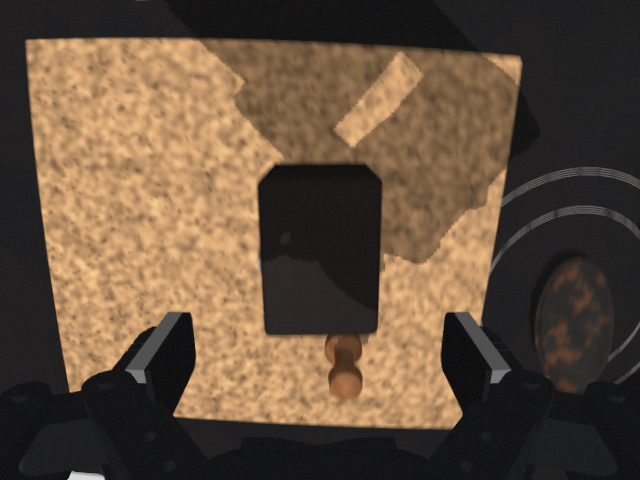

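The wrist view shows the box (260-381, 165-335) centred between the pads and the stamp clear below it. Descending and gripping.

arm_command --steps '[0,0,-0.8,0.15,100,0,0,-0.8,0,100,0,0,-0.7,0,100,0,0,0,0,100,0,0,0,0,100]'

```text
time_s: 25.58
eef_pos: [542.7, -258.0, 37.9]
ee_rot: [0.001, 0.685, 0.728, 0.0]
force: [-0.3, -0.3, 0.6]
grip_width: 0.997
```

arm_command --steps '[0,0,0,0,50,0,0,0,0,50,0,0,0,0,50,0,0,0,0,50]'

```text
time_s: 26.08
eef_pos: [542.8, -258.2, 37.9]
ee_rot: [0.001, 0.686, 0.728, 0.0]
force: [0.1, 1.2, 6.3]
grip_width: 0.747
```

arm_command --steps '[0,0,0.3,0,50,0,0,0.8,0,50,0,0,0.3,0,50,0,0,0,0,50]'

```text
time_s: 26.58
eef_pos: [542.2, -258.0, 107.0]
ee_rot: [0.001, 0.686, 0.728, 0.0]
force: [-0.3, -0.4, -3.8]
grip_width: 0.74
```

```bash
python3 - <<'E'
from h import *
s=sense();print(s["eef_pos"],np.degrees(yaw(s)),s["force"],s["grip_width"]); print(ft([55,-43]))
E
```

```text
[ 542.24094324 -257.99574388  106.95611202] -86.57125668813916 [-0.25648953 -0.36805491 -3.83542583] 0.7400300656157521
[574.57767833 -10.4803044 ]
```

arm_command --steps '[0.13,0.98,0,0.1,50,0.13,0.98,0,0.1,50,0.13,0.98,0,0.1,50,0.13,0.98,0,0.1,50,0.13,0.98,0,0.1,50]'

```text
time_s: 27.2
eef_pos: [573.9, -11.1, 104.7]
ee_rot: [-0.001, 0.67, 0.743, -0.001]
force: [1.5, -0.3, -2.4]
grip_width: 0.745
```

arm_command --steps '[0,0,0,0,50,0,0,-0.7,0,50,0,0,-0.5,0,50,0,0,0,0,50]'

```text
time_s: 27.7
eef_pos: [572.9, -13.3, 43.8]
ee_rot: [-0.002, 0.67, 0.742, -0.001]
force: [0.6, -0.7, -1.7]
grip_width: 0.746
```

```bash
python3 - <<'E'
from h import *
s=sense();print(s["eef_pos"],tt(s["eef_pos"]),np.degrees(yaw(s)),s["force"],s["grip_width"])
c=capture("side");cv2.imwrite("pics/s9.png",cv2.resize(c["frame"][150:310,220:390],None,fx=3.5,fy=3.5,interpolation=cv2.INTER_CUBIC))
E
```

```text
[572.92453391 -13.28358301  43.78874817] [ 53.0569312  -45.61069744] -84.12006449895038 [ 0.55077025 -0.71575824 -1.65647598] 0.7455014069115669
```

View pics/s9.png

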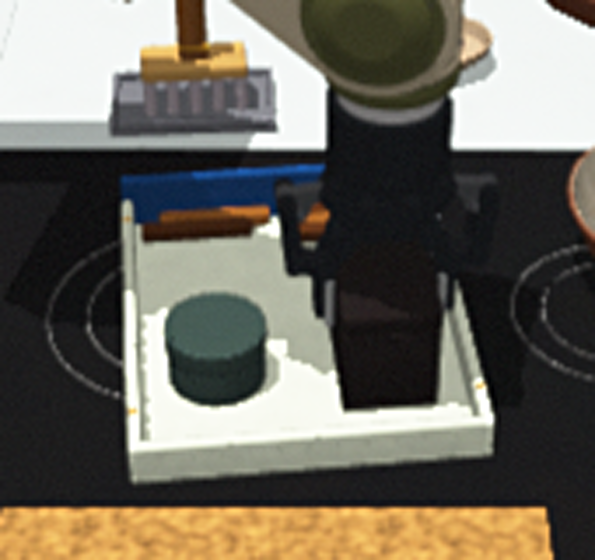

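The side crop shows the tin upright in the tray and the box just above the floor, clear of the walls. The rake stands in its rest. Setting the box down.

arm_command --steps '[0,0,-0.06,0,50,0,0,0,0,50]'

```text
time_s: 28.0
eef_pos: [574.8, -13.1, 43.9]
ee_rot: [0.0, 0.67, 0.743, 0.0]
force: [-0.1, -0.1, -3.4]
grip_width: 0.74
```

arm_command --steps '[0,0,-0.03,0,50,0,0,0,0,50]'

```text
time_s: 28.25
eef_pos: [574.6, -12.9, 41.9]
ee_rot: [0.0, 0.67, 0.743, 0.0]
force: [-0.6, 0.2, -3.0]
grip_width: 0.743
```

arm_command --steps '[0,0,-0.03,0,50,0,0,0,0,50]'

```text
time_s: 28.5
eef_pos: [574.5, -12.8, 40.2]
ee_rot: [-0.0, 0.67, 0.743, -0.0]
force: [-0.5, -0.1, -2.7]
grip_width: 0.744
```

arm_command --steps '[0,0,-0.02,0,50,0,0,0,0,50]'

```text
time_s: 28.75
eef_pos: [574.6, -12.7, 39.9]
ee_rot: [0.0, 0.67, 0.743, 0.0]
force: [-3.9, 1.8, 5.0]
grip_width: 0.747
```

arm_command --steps '[0,0,0,0,80,0,0,0,0,100,0,0,0,0,100,0,0,0.4,0,100,0,0,0.9,0,100]'

```text
time_s: 29.38
eef_pos: [573.6, -12.7, 103.4]
ee_rot: [-0.002, 0.67, 0.743, -0.001]
force: [1.0, 0.4, 0.4]
grip_width: 1.002
```

arm_command --steps '[0,0,0.9,0,100,-0.02,-0.95,0,0,80,-0.02,-0.95,0,0,80,-0.03,-0.95,0,0,80,-0.03,-0.95,0,0,80]'

```text
time_s: 30.0
eef_pos: [569.4, -204.4, 149.3]
ee_rot: [0.0, 0.67, 0.743, 0.0]
force: [0.3, 0.4, 0.2]
grip_width: 0.801
```

arm_command --steps '[-0.03,-0.95,0,0,80,-0.03,-0.95,0,0,80,-0.03,-0.95,0,0,80,0,-0.12,0,0,80,0,0,0,0,80]'

```text
time_s: 30.62
eef_pos: [565.0, -351.0, 149.0]
ee_rot: [-0.0, 0.67, 0.743, 0.0]
force: [0.8, -0.3, 0.1]
grip_width: 0.801
```

```bash
python3 - <<'E'
from h import *
s=sense();print(s["eef_pos"],np.degrees(yaw(s)),s["joints"])
c=capture("wrist");cv2.imwrite("pics/w10.png",c["frame"])
print([np.round(r["point"]) for r in search_frame(c,"stamp")])
m=best(c,"stamp"); print(*(fit([(c,m)],"stamp",[566,-351,.05],4) if m is not None else ()))
E
```

```text
[ 565.03740606 -351.0090432   148.98715934] -84.08407737874627 [-7.31708913e-01  6.89972465e-01  1.12919929e+00  2.53426849e-04
  1.32301101e+00 -8.35023404e-01]
[array([ 564., -349.,   65.])]
[ 5.63814346e+02 -3.45508774e+02  1.46200288e-01] 0.31502780318260193
```

View pics/w10.png

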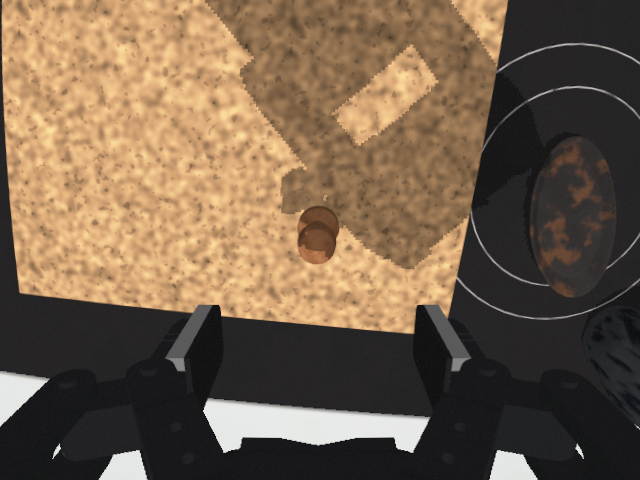

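The wrist view shows the stamp head at (317,244) and foot at about (319,226). I'll convert these pixels to positions.

```bash
python3 - <<'E'
from h import *
c=capture("wrist"); print(unproj(c,[[317,244]],66),unproj(c,[[319,226]],18), proj(c,[[565,-351,66],[565,-351,4]]))
E
```

```text
[[ 564.4171266  -345.86625724   66.        ]] [[ 565.85931696 -347.90542435   18.        ]] [[317.08490977 252.8785468 ]
 [317.25707784 225.10127295]]
```

arm_command --steps '[0,0.06,-0.9,0,80,0,0,-0.9,0,80,0,0,-0.9,0,80,0,0,0,0,80,0,0,0,0,80]'

```text
time_s: 31.45
eef_pos: [566.1, -348.7, 16.6]
ee_rot: [0.002, 0.669, 0.743, 0.0]
force: [0.6, -0.2, 0.5]
grip_width: 0.799
```

arm_command --steps '[0,0,0,0,10,0,0,0,0,10,0,0,0,0,10,0,0,0,0,10,0,0,0,0,10]' --grip_force 30

```text
time_s: 32.08
eef_pos: [565.5, -348.6, 15.6]
ee_rot: [0.001, 0.67, 0.743, 0.0]
force: [-1.1, 0.2, 6.5]
grip_width: 0.292
```

arm_command --steps '[0,0,0.4,0,10,0,0,0.8,0,10,0,0,0.8,0,10,0,0,0,0,10]'

```text
time_s: 32.58
eef_pos: [566.4, -349.4, 119.2]
ee_rot: [0.004, 0.67, 0.743, 0.0]
force: [0.5, -0.1, 0.0]
grip_width: 0.291
```

```bash
python3 - <<'E'
from h import *
s=sense();print(s["eef_pos"],s["grip_width"],ft([-50,45]))
c=capture("wrist");cv2.imwrite("pics/w11.png",cv2.resize(c["frame"],(480,360)))
E
```

```text
[ 566.36878239 -349.44551374  119.21949704] 0.2913536531551141 [460.78013459  65.80284603]
```

View pics/w11.png

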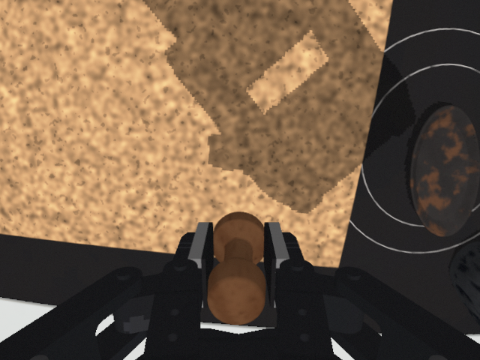

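The wrist view shows the stamp held upright at its waist between the pads. Carrying it to the free space in the -x half.

arm_command --steps '[-0.22,0.93,0,0,10,-0.22,0.93,0,0,10,-0.22,0.93,0,0,10,-0.22,0.93,0,0,10,-0.22,0.93,0,0,10]'

```text
time_s: 33.25
eef_pos: [509.0, -114.2, 113.7]
ee_rot: [-0.001, 0.67, 0.743, -0.0]
force: [1.4, 0.4, 0.4]
grip_width: 0.292
```

arm_command --steps '[-0.22,0.93,0,0,10,-0.22,0.93,0,0,10,-0.22,0.93,0,0,10,-0.24,0.95,0,0,10,0,0,0,0,10]'

```text
time_s: 33.88
eef_pos: [463.6, 73.5, 113.8]
ee_rot: [-0.001, 0.668, 0.744, -0.001]
force: [-0.3, -0.7, -0.6]
grip_width: 0.295
```

arm_command --steps '[0,0,-0.9,0,10,0,0,-0.7,0,10,0,0,-0.2,0,10,0,0,-0.1,0,10,0,0,0,0,10]'

```text
time_s: 34.5
eef_pos: [465.6, 70.9, 20.0]
ee_rot: [0.0, 0.67, 0.743, 0.0]
force: [0.4, -1.1, 0.4]
grip_width: 0.29
```

```bash
python3 - <<'E'
from h import *
s=sense();print(s["eef_pos"],tt(s["eef_pos"]),s["force"],s["grip_width"])
E
```

```text
[465.6010479   70.89293619  19.97021199] [-44.6630567   49.54612574] [ 0.40957305 -1.10986616  0.39334978] 0.28963250486826025
```

Expected seat is at z≈17.6.

arm_command --steps '[0,0,-0.03,0,10,0,0,0,0,10]'

```text
time_s: 34.75
eef_pos: [465.3, 71.1, 18.2]
ee_rot: [0.0, 0.67, 0.743, 0.0]
force: [0.4, 0.3, -0.4]
grip_width: 0.289
```

arm_command --steps '[0,0,-0.015,0,10,0,0,0,0,10]'

```text
time_s: 35.0
eef_pos: [465.3, 71.2, 17.5]
ee_rot: [0.0, 0.67, 0.743, 0.0]
force: [-2.0, 0.2, 5.7]
grip_width: 0.293
```

arm_command --steps '[0,0,0,0,45,0,0,0,0,60,0,0,0,0,60,0,0,0.3,0,60,0,0,0.8,0,60]'

```text
time_s: 35.62
eef_pos: [464.3, 71.2, 72.4]
ee_rot: [-0.001, 0.67, 0.743, -0.001]
force: [0.1, -0.1, 0.4]
grip_width: 0.606
```

arm_command --steps '[0,0,0.9,0,60,0,0,0.9,0,60,-0.5,0.9,0.5,0,60,-0.5,0.9,0.5,0,60,-0.5,0.9,0,0,60]'

```text
time_s: 36.25
eef_pos: [389.8, 207.5, 214.8]
ee_rot: [0.001, 0.67, 0.743, 0.002]
force: [1.1, 0.2, -0.7]
grip_width: 0.6
```

arm_command --steps '[-0.5,0.9,0,0,60,-0.5,0.9,0,0,60,0,0,0,0,60,0,0,0,0,60]'

```text
time_s: 36.75
eef_pos: [340.2, 295.8, 212.6]
ee_rot: [0.0, 0.669, 0.743, 0.0]
force: [0.9, 0.7, -0.3]
grip_width: 0.601
```

```bash
python3 - <<'E'
from h import *
s=sense();print(s["time_s"],s["eef_pos"],s["force"])
ct,cs=capture("top"),capture("side")
a=cv2.resize(ct["frame"][200:330,170:380],None,fx=3,fy=3,interpolation=cv2.INTER_CUBIC);b=cv2.resize(cs["frame"][110:300,220:390],(349,390),interpolation=cv2.INTER_CUBIC)
b=cv2.resize(b,(160,390)) if 0 else b
o=np.zeros((600,800,3),np.uint8); a=cv2.resize(a,(450,279)); o[:279,:450]=a; o[:390,450:799]=b
cv2.imwrite("pics/f12.png",o[:390])
for n,p in [("tin",ft([-55,-43])),("black_box",ft([54,-45])),("stamp",ft([-45,50]))]:
  for c in(ct,cs):
    m=best(c,n)
    if m is not None:
        q,e=fit([(c,m)],n,[*p,.107],6); print(n,q,tt(q),e)
for c in (ct,cs):
    m=best(c,"rake"); 
    if m is not None: print("rake",fit([(c,m)],"rake",[430.5,308.3,.107],5))
E
```

```text
36.75 [340.21558287 295.80700926 212.60670993] [ 0.85077947  0.66369102 -0.29417499]
tin [ 4.66491453e+02 -2.48407668e+01  1.64352391e-01] [-54.00171481 -45.73516404] 0.0575086809694767
tin [ 4.66182502e+02 -2.30153069e+01  1.53855654e-01] [-54.11394729 -43.88714922] 0.0770225077867508
black_box [ 5.73667100e+02 -1.62931743e+01  1.10992032e-01] [ 53.4738383  -48.68237976] 0.06475170701742172
black_box [ 5.75162304e+02 -1.06335941e+01  5.31340924e-02] [ 55.56491182 -43.21484876] 0.08171466737985611
stamp [4.64826876e+02 6.43891439e+01 1.48001120e-01] [-46.12737981  43.1622073 ] 0.25070226192474365
stamp [4.67278602e+02 6.92750801e+01 1.59912094e-01] [-43.16787688  47.75836626] 0.4779411852359772
rake (array([4.30654503e+02, 3.08616869e+02, 9.44345833e-02]), np.float64(0.13409925997257233))
rake (array([4.31924761e+02, 3.16470787e+02, 9.21562748e-02]), np.float64(0.3538420796394348))
```

View pics/f12.png

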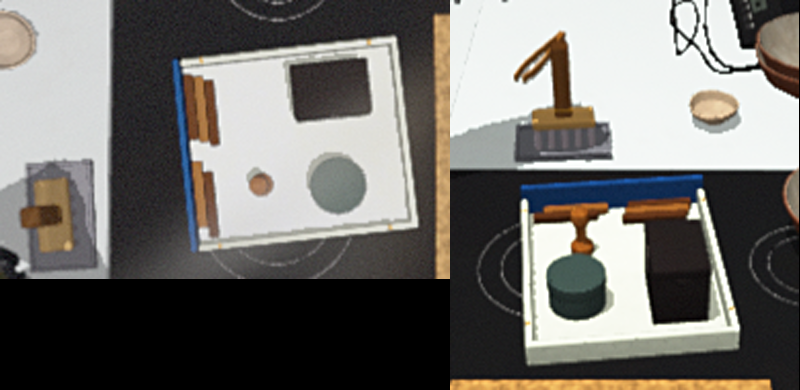

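The combined view shows five rods in rows at the fence and the tin, box and stamp upright on the tray floor. The rake stands in its rest and the shell dish hasn't moved. Handing in.

```bash
python3 -c "
from rig import *
print(finish_job())"
```

```text
the job is handed in; nothing more can be done
None
```

The job is done and handed in at about 37 s of the 200 s allowed; `finish_job()` gave no verdict.

- **Rods:** I combed the five rods with the rake into tight parallel rows along the blue fence: three in the +x half and two in the -x half. I felt them firm against the fence in both halves.
- **Rake:** It stands upright in its grey rest.
- **Packing:** The tin, black box and stamp stand upright on the tray floor, clear of each other and of the rods. There was no jar on the mat, and the detector found none in the starting top and side pictures. The box was knocked a few centimetres while I was working, so I located it again before gripping it.

**Last checks:** The final top and side pictures show the rods still in their rows, all three items upright and the rake in its rest. The shell dish is where it was; the dark dish was outside the final crops, and I never went near it.

**Disagreements:**
- Top and side position fits differed by up to 6 mm for the box and the stamp.
- The side fit for the rake was a poor match, about 8 mm off in y. The top fit put it back at its starting place.
- The tray sits about 2 mm further +y than my first estimate, judging by where the rods met the fence.

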